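# Swing the register bar into line on the proofing bed

### The arm

A 7-joint arm with a two-finger parallel gripper is mounted at the origin on a cart in front of the work surface, level with it; the furniture and walls round the work are solid. World frame = base frame: x ahead of the robot, y to its left, z up, the work surface at z = 0. Lengths are in m, angles in degrees, forces in N, time in s.
With the tool pointing down it reaches from about 0.425 to 0.875 m from the base axis. Payload 4.7 kg.
Tool frame: the origin (TCP) lies at the very end of the fingers, on their centre line; the grasp point (between the pads) lies 19 mm behind it; z points along the fingers, y is the line along which they close (so a half turn about z gives the same grasp; the last joint's range is limited). The gripper opens to 87 mm and grips with 3 to 60 N. Pads are 19 mm wide; open, the fingers measure 117 mm over their backs; the gripper's body (75 mm by 190 mm) begins 51 mm behind the grasp point.
Start: joints at [67.901, 18.392, -4.016, 83.108, 1.295, 78.541, -3.26], TCP at [0.253, -0.599, 0.223] pointing down, gripper open.
Joint ranges: [-163.93, 163.93], [-17.29, 119.83], [-79.2, 71.16], [3.27, 140.29], [-89.18, 269.18], [5.43, 117.66], [-154.24, 154.24]. Speed limits (degrees/s): [147.25, 147.25, 180, 180, 180, 180, 180].

### API

Orientations are given as [roll, pitch, yaw] about the fixed x, y, z axes, in that order (R = Rz(yaw) Ry(pitch) Rx(roll)).
In Python, from cell import get_obs, eyes, env gives the robot as it stands.
- The arm moves only by the tool servo_tool, never from a script. Its argument "series" is a list that holds one entry, the list of rows, each a list of 7 numbers: the shift along the tool's x, y, z in units of 300 mm (1.0 is 300 mm), then the turn, a rotation vector about the tool's x, y, z in units of pi rad (1.0 is pi rad), then the opening, from 0 (shut) to 1 (fully open). In form: [[[tx, ty, tz, wx, wy, wz, gripper], ...]]. A call has 1 to 12 rows; each row is the pose to reach, as a shift and turn from the pose commanded when the call began, along the tool's axes at that moment, turning the shorter way round; what a row does not reach only later rows make up. A row lasts 1/12 s, in which the tool goes at most 41.7 mm and 7.16 degrees, less where a joint would pass 70% of its speed; a pose out of reach is approached as far as the arm can. A call with a number of a shift or a turn outside -1 to 1 is refused whole. A call with a gripper value outside its range is refused whole. The fingers move at their own pace and stop on an object; "grip_force" is the grip in N (left out, the last holds). Time passes only in rows, so rows that repeat a pose let the fingers close. It gives the time, the measured TCP pose, the force, the opening and the grip force at its end, in the units of the state.
- get_obs(): the state, without advancing time (a new reading comes with each control period).
- eyes.read_camera(name): name is "scene" or "top" or "wrist"; returns a dict with "frame" (480x640x3 uint8, red, green, blue), "depth" (480x640 float32, m along the optical axis (not along the pixel's ray), 0 where there is no reading), "fx", "fy", "cx", "cy" (pixels), "distortion" ([k1, k2, p1, p2, k3] as OpenCV has them; the pictures are not rectified), "origin" and "rotation" of the camera in the world; the wrist camera has in their place "mount" (4x4, takes a point from camera to tool coordinates, whose origin is the TCP and whose axes are the flange's). Camera axes: x right, y down, z forward; pixel columns grow to the right and rows downward; lengths in m; the calibration is good to about 2 mm. A picture is of the moment at which its call begins: read the wrist's pose just before it.
- env.sign_off(): hands the job in; it is judged then, once.
The state is a dict: "time_s": time; "qpos": joint angles; "joint_velocities": joint speeds; "effort": joint torques, N m; "tool_pos": TCP position; "tool_rot": TCP orientation; "force": force on the tool from outside, world axes, zero at the start; "wrist_torque": the same for the moment, N m; "grip_width": finger opening in m; "grasp_force": force on a finger pad.
Only numpy, scipy, OpenCV 4.12 (cv2) and the standard library are available. Lean on these libraries where they do the work, as an engineer would, in place of code of your own. Each camera call takes 0.05 s, during which the arm holds its last target. There are 200 camera calls.

### The job

Set up the register bar on the proofing bed: slide its forked end fully onto the headed pivot post while the bar is still swung well out, then swing it about the post, past the sprung roller catch, until it comes up against the adjustable stop, and press it home there with a firm push of about 1.2 kg (12 N) for a second. Never force it: keep it under 2 kg (20 N) against post and stop. Then let go, leaving the bar flat on the bed, against the stop and held by the catch, and the other things undisturbed.

Things in the scene. Friction and masses are not known exactly. Their poses are not given: they have to be found in the camera images.
- bed: Fixed plywood board, 220 (x) by 300 (y) mm, on rubber feet; top face 18 mm above the table. Origin at table height, 135 mm from the front edge (-x), 85 mm from the back edge, 155 mm from the right edge (-y), 145 mm from the left. x points to the back edge, away from the robot, y left, z up. Home, the bar lies along the bed's y, fork to +y, within 0.18 rad as the stop is set.
- post: Pivot post fixed to the bed at (15, 100) mm in the bed's frame: upright steel pin 14 mm in diameter, with a head 24 mm across, 22 to 27 mm above the board, so that the fork can only slide on under the head. Origin on the pin's axis at the board's top face (18 mm above the bed's origin); axes as the bed's.
- stop: Adjustable stop, clamped on a scale strip in the bed: dark bracket 36 mm wide, 20 mm high, brass button (14 mm across, 10 mm above the board) facing the bed's -x. Origin: the strip's back end, fixed at (81, -70, 18) mm in the bed's frame. The button's face is clamped 23 to 79 mm in front of the origin (-x), differently each time and not measured: feel for it. It does not give.
- catch: Sprung catch, clamped along with the stop. Origin: back end of its strip, fixed at (58, -136, 18) mm in the bed's frame. White upright roller (18 mm diameter, 6 to 18 mm above the board), axle at y = -112 mm, 25 to 33 mm in front of the button's face; slides to -y up to 12 mm against 3 N plus 0.4 N/mm. The bar's tip pushes it in 8 mm in passing (about 4 N sideways), then it presses the bar to the stop with about 3 N.
- bar: Register bar: loose dark grey metal bar 220 x 30 x 18 mm, about 0.26 kg, flat on the bed. Origin at the middle of its underside; x runs from the fork (-110 mm) to the round tip (+110 mm, radius 15), z up. Fork: slot 17 mm wide, 16 mm deep, prongs 6.5 mm wide with round ends. It starts swung out toward the robot by 0.5 to 0.8 rad, bar_fork 25 to 60 mm from the post, the bar not quite aimed at it.
- bar_fork (a point): The point in the bar's slot, on its centre line at underside height, 101 mm from the bar's origin toward the fork, where the post's axis comes when the slot's bottom touches the post (fully on).
- bar_tip (a point): The middle of the rounded tip, underside height, 110 mm from the bar's origin. Home, it is at (15, -111) mm in the bed's frame, give or take 36 mm in x as the stop is set.
- eraser: Bystander, loose: white and blue eraser, 21x45x13 mm, lying on the bed behind the bar's line. Origin at the centre of its underside.
- sanding_block: Bystander, loose: brown cork sanding block, 42x72x30 mm, on the table to the left of the bed. Origin at the centre of its underside.
- masking_tape: Bystander, loose: roll of masking tape lying flat, 96 mm across, 25 mm high, on the table to the left. Origin at the centre of its underside.
- paint_tube: Bystander, loose: paint tube, 128x35x26 mm, on the glass palette behind the bed. Origin at the centre of its underside.
- gouge: Bystander, loose: lino gouge with a mushroom handle, 137x25x25 mm, on the table to the right. Origin at the centre of its underside.
- ink_tin: Bystander, loose: round ink tin, 64 mm across, 36 mm high, on the glass palette behind the bed. Origin at the centre of its underside.

How it is judged:
By the outcome, as a careful person would: the job done as asked, in the order asked, and still so for the second after the job is handed in, with the robot touching nothing.
It also fails if it takes over 70 s, if anything falls off the work surface, if the arm or the gripper's body presses on something with over 40 N, if the wrist force passes 120 N, or if a joint passes its speed limit or range.

## Working session

There is one attempt and no reset: what is moved stays moved. The work goes in short steps, Python scripts to look and compute and a tool call to move; the robot and the scene stay as the last step left them, time stands still between calls to the robot, and variables do not carry over. Pictures are saved under pics/ and viewed, at most 10 in all, crops included, and the job is handed in when it is done.

Besides the shell and the picture viewer there is one more tool, called after "Call:" as name(argument=value, ...) on one line, values as JSON. servo_tool: Moves the arm, as the interface text tells. Shifts and turns lie within -1 to 1; 1 stands for 300 mm of shift or pi rad of turn. Its arguments: {"type":"object","properties":{"series":{"type":"array"},"grip_force":{"type":"number"}},"required":["series"]}

```bash
mkdir -p pics; cat > h.py <<'E'
import numpy as np, cv2, os
from cell import get_obs, eyes, env
from scipy.spatial.transform import Rotation as R
def cam(n):
    o=get_obs(); c=eyes.read_camera(n)
    if 'mount' in c:
        T=np.eye(4); T[:3,:3]=R.from_euler('xyz',o['tool_rot'],degrees=True).as_matrix(); T[:3,3]=o['tool_pos']
        M=T@np.array(c['mount']); c['origin']=M[:3,3]; c['rotation']=M[:3,:3]
    c['K']=np.array([[c['fx'],0,c['cx']],[0,c['fy'],c['cy']],[0,0,1.]])
    return c
def save(c,n): cv2.imwrite('pics/'+n+'.png',c['frame'][:,:,::-1])
def ray(c,px,z):
    px=np.array(px,float).reshape(-1,1,2)
    u=cv2.undistortPoints(px,c['K'],np.array(c['distortion'],float)).reshape(-1,2)
    d=np.c_[u,np.ones(len(u))]@np.array(c['rotation']).T; o=np.array(c['origin'])
    return o+d*((z-o[2])/d[:,2])[:,None]
def proj(c,P):
    r=np.array(c['rotation']).T; t=-r@np.array(c['origin'])
    return cv2.projectPoints(np.array(P,float).reshape(-1,3),r,t,c['K'],np.array(c['distortion'],float))[0].reshape(-1,2)
E
python3 - <<'E'
from h import *
o=get_obs(); print(o)
for n in ['top','scene']:
    c=cam(n); save(c,n+'0'); print(n,c['origin'],c['rotation'],c['fx'])
E
```

```text
{'time_s': 0.0, 'qpos': array([67.9009584 , 18.43898193, -4.01706385, 83.17580402,  1.29407435,
       78.53983226, -3.26041776]), 'joint_velocities': array([ 0.02520041, -0.04404997, -0.02069882, -0.06811345, -0.01680781,
        0.06110632, -0.07929381]), 'effort': array([-4.13809948e-04, -4.91282952e+01, -4.04176796e-01, -3.12528491e+01,
       -6.38306653e-02,  4.34051862e-02,  1.54695485e-04]), 'tool_pos': array([ 0.25275993, -0.5982384 ,  0.22145469]), 'tool_rot': array([-1.79890581e+02,  4.36807763e-03,  2.29096670e+01]), 'force': array([-0.21815294,  0.47798382, -0.24734318]), 'wrist_torque': array([-0.02768047, -0.01761819,  0.04219919]), 'grasp_force': 0.0, 'grip_width': 0.08697074970731343}
top [0.41854799 0.02020802 1.00755722] [-167.76306686   -0.24061764  -92.25668814] 501.60268534685264
scene [ 0.08364605 -0.37458804  0.60029445] [-130.14258741    0.35909844  -54.60106011] 434.13961926143566
```

```bash
sed -i "s/    c\['K'\]=/    if np.ndim(c['rotation'])==1: c['rotation']=R.from_euler('xyz',c['rotation'],degrees=True).as_matrix()\n    c['K']=/" h.py; ls; python3 - <<'E'
from h import *
c=cam('top'); print(ray(c,[[320,240],[0,0],[639,479]],0))
E
```

```text
h.py
pics
[[ 0.6359811   0.00240241  0.        ]
 [ 1.21267813  0.69599655  0.        ]
 [ 0.16519261 -0.56425762  0.        ]]
```

View pics/top0.png

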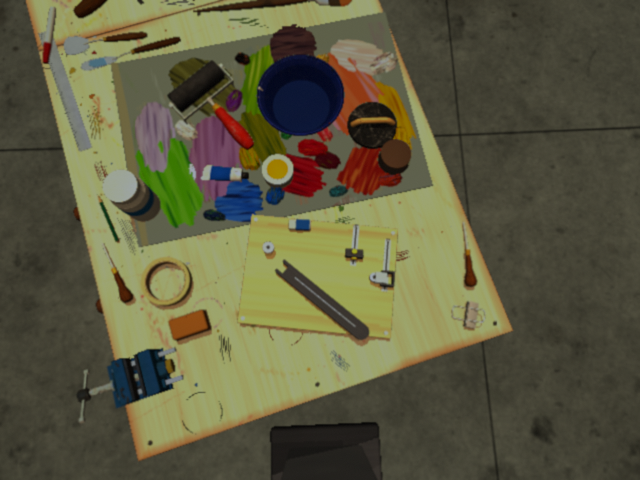

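View pics/scene0.png

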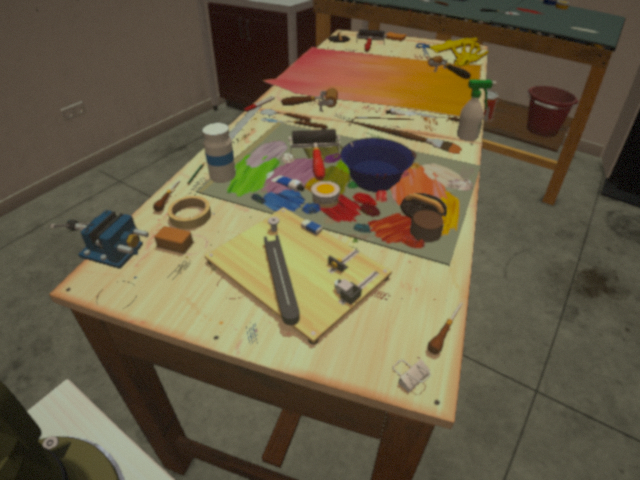

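The top view shows the bed with corners at about (252,215), (397,232), (389,338) and (240,323). The post head is at (269,247), the bar runs from (281,268) to (362,333), the stop is at (354,255) and the catch at (380,278).

```bash
cat > m.py <<'E'
from h import *
c=cam('top'); f=c['frame']; hsv=cv2.cvtColor(f,cv2.COLOR_RGB2HSV)
# bed edges corners (top face z=.018)
w=ray(c,[[252,215],[397,232],[389,338],[240,323]],.018)
print(w.round(4)); 
for i in range(4): print(np.linalg.norm(w[i]-w[(i+1)%4]).round(4))
m=((hsv[...,2]<110)&(hsv[...,1]<110)).astype(np.uint8); roi=np.zeros_like(m); roi[255:342,270:372]=1; m*=roi
n,l,s,_=cv2.connectedComponentsWithStats(m); k=1+s[1:,4].argmax(); print(s[k])
p=np.argwhere(l==k)[:,::-1]; P=ray(c,p,.036)[:,:2]
r=cv2.minAreaRect(P.astype(np.float32)*1000); print(r, cv2.boxPoints(r).round(1))
print('post',ray(c,[[269,247]],.045))
y=p[:,0]
cv2.imwrite('pics/crop1.png',cv2.resize(f[205:345,230:405,::-1],None,fx=4,fy=4,interpolation=cv2.INTER_CUBIC))
E
python3 m.py
```

```text
[[ 0.6895  0.1391  0.018 ]
 [ 0.6427 -0.1538  0.018 ]
 [ 0.4332 -0.1228  0.018 ]
 [ 0.4731  0.1648  0.018 ]]
0.2966
0.2117
0.2904
0.2179
[ 275  260   94   80 1649]
((509.87249755859375, 3.414337158203125), (217.92782592773438, 30.017501831054688), 48.56334686279297) [[426.5 -68.3]
 [449.  -88.2]
 [593.2  75.2]
 [570.7  95. ]]
post [[0.61611034 0.10345216 0.045     ]]
```

View pics/crop1.png

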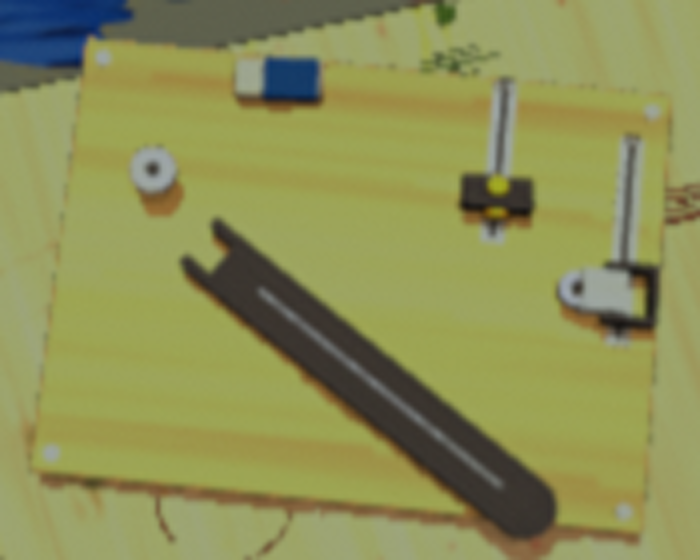

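```bash
cat > m2.py <<'E'
from h import *
c=cam('top'); off=np.array([230,205])
q=lambda L,z: ray(c,np.array(L)/4+off,z)[:,:2]
w=q([[88,38],[668,95],[640,535],[35,468]],.018)
b=np.array([[.085,.145],[.085,-.155],[-.135,-.155],[-.135,.145]])
post=q([[154,170]],.045)[0]
A=np.vstack([b,[[.015,.1]]]); B=np.vstack([w,post])
ca,cb=A.mean(0),B.mean(0); H=(A-ca).T@(B-cb); th=np.arctan2(H[0,1]-H[1,0],H[0,0]+H[1,1])
Rt=np.array([[np.cos(th),-np.sin(th)],[np.sin(th),np.cos(th)]]); t=cb-Rt@ca
print('yaw',np.degrees(th),'org',t,'res mm',((A@Rt.T+t-B)*1000).round(1).tolist())
bed=lambda p:((p-t)@Rt*1000).round(1)
print('post',post,'model',Rt@[.015,.1]+t)
print('button face',bed(q([[495,216]],.024)),'bracket front',bed(q([[495,212]],.038)), 'roller',bed(q([[574,288]],.036)),'eraser',bed(q([[235,58],[320,60],[318,102],[238,97]],.031)))
ctr=np.array([.5099,.0034]); print('bar',bed(ctr))
E
python3 m2.py
```

```text
yaw -7.9941024513207655 org [0.58700475 0.00816967] res mm [[0.8, 0.8], [0.2, -2.9], [0.1, -1.9], [-1.6, 3.3], [0.6, 0.7]]
post [0.61515066 0.104447  ] model [0.6157661  0.10511184]
button face [[ 12.4 -69.9]] bracket front [[ 11.8 -68.9]] roller [[ -21.4 -110.5]] eraser [[78.2 67.3]
 [81.5 24.8]
 [59.8 23.5]
 [58.3 63.6]]
bar [-75.7 -15.4]
```

```bash
cat > mv.py <<'E'
import sys,numpy as np
# args: cmd x y z yaw  target x y z yaw (m, deg), tool pointing down
a=list(map(float,sys.argv[1:])); y=np.radians(a[3]); d=np.array(a[4:7])-a[:3]
tx=np.array([np.cos(y),np.sin(y),0]); ty=np.array([np.sin(y),-np.cos(y),0])
print(np.round([d@tx/.3,d@ty/.3,-d[2]/.3],4), 'wz',round(-(a[7]-a[3])/180,4),'rows',np.linalg.norm(d)/.0417)
E
python3 mv.py .253 -.599 .223 22.9 .38 -.3 .20 35; python3 mv.py .38 -.3 .20 35 .507 0 .16 48.6
```

```text
[ 0.7778 -0.7534  0.0767] wz -0.0672 rows 7.80976038002332
[ 0.9204 -0.5763  0.1333] wz -0.0756 rows 7.871006286765393
```

Call:
servo_tool(series=[[[0.778,-0.753,0.077,0,0,-0.067,1],[0.778,-0.753,0.077,0,0,-0.067,1],[0.778,-0.753,0.077,0,0,-0.067,1],[0.778,-0.753,0.077,0,0,-0.067,1],[0.778,-0.753,0.077,0,0,-0.067,1],[0.778,-0.753,0.077,0,0,-0.067,1],[0.778,-0.753,0.077,0,0,-0.067,1],[0.778,-0.753,0.077,0,0,-0.067,1],[0.778,-0.753,0.077,0,0,-0.067,1],[0.778,-0.753,0.077,0,0,-0.067,1]]])

```text
time_s: 1.08
tool_pos: [0.381, -0.2979, 0.1997]
tool_rot: [180.0, 0.0, 35.2]
force: [-0.1, -1.3, -0.7]
grip_width: 0.0871
grasp_force: 0.0
```

Call:
servo_tool(series=[[[0.92,-0.576,0.133,0,0,-0.0755,1],[0.92,-0.576,0.133,0,0,-0.0755,1],[0.92,-0.576,0.133,0,0,-0.0755,1],[0.92,-0.576,0.133,0,0,-0.0755,1],[0.92,-0.576,0.133,0,0,-0.0755,1],[0.92,-0.576,0.133,0,0,-0.0755,1],[0.92,-0.576,0.133,0,0,-0.0755,1],[0.92,-0.576,0.133,0,0,-0.0755,1],[0.92,-0.576,0.133,0,0,-0.0755,1],[0.92,-0.576,0.133,0,0,-0.0755,1],[0.92,-0.576,0.133,0,0,-0.0755,1],[0.92,-0.576,0.133,0,0,-0.0755,1]]])

```text
time_s: 2.08
tool_pos: [0.5071, -0.0028, 0.1594]
tool_rot: [180.0, 0.1, 48.3]
force: [0.8, -0.2, 0.1]
grip_width: 0.0869
grasp_force: 0.0
```

```bash
python3 - <<'E'
from h import *
print(get_obs()); c=cam('wrist'); save(c,'w1'); print(c['origin'],ray(c,[[320,240]],.036))
print(proj(c,[[.6155,.1048,.045],[.5767,.0791,.036],[.5099,.0034,.036]]))
E
```

```text
{'time_s': 2.0833, 'qpos': array([ 33.3436571 ,   5.75326998, -37.78453458, 106.76485899,
         3.83717553,  68.75220226, -47.36290962]), 'joint_velocities': array([ 0.30003585, -0.49216128, -0.04020118,  0.11645138, -0.25544676,
        0.01083442, -0.21999483]), 'effort': array([-6.03373926e-01, -2.92518425e+01, -2.27926947e+00, -2.97961825e+01,
       -1.09606083e-01, -4.14943916e-02,  7.70454411e-03]), 'tool_pos': array([ 0.50706935, -0.00279756,  0.15942575]), 'tool_rot': array([1.79978894e+02, 5.68552578e-02, 4.83319755e+01]), 'force': array([ 0.84233176, -0.16668989,  0.12480554]), 'wrist_torque': array([ 0.01047633, -0.006315  ,  0.00830158]), 'grasp_force': 0.0, 'grip_width': 0.08685233680162087}
[0.55493936 0.05154273 0.32064205] [[ 0.49956962 -0.01301426  0.036     ]]
[[335.05619427 -31.13086344]
 [314.53602345  54.04479797]
 [315.35071563 212.99356278]]
```

View pics/w1.png

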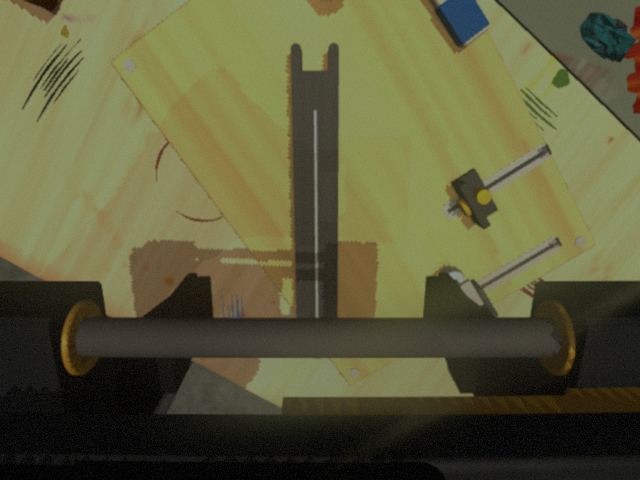

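The bar lies vertically in the wrist view, with the prong tips at y≈45, the slot bottom at y≈70 and its sides at x 293–338. The post is just above the frame, so I'll shift forward to see both.

Call:
servo_tool(series=[[[0.15,0,0,0,0,0,1],[0.15,0,0,0,0,0,1],[0.15,0,0,0,0,0,1],[0.15,0,0,0,0,0,1],[0.15,0,0,0,0,0,1],[0.15,0,0,0,0,0,1]]])

```text
time_s: 2.63
tool_pos: [0.5365, 0.0319, 0.1596]
tool_rot: [180.0, 0.1, 48.4]
force: [0.5, -0.1, 0.3]
grip_width: 0.0871
grasp_force: 0.0
```

```bash
python3 - <<'E'
from h import *
c=cam('wrist'); f=c['frame']; print(get_obs()['tool_pos'],get_obs()['tool_rot'])
g=cv2.cvtColor(f,cv2.COLOR_RGB2HSV)
m=((g[...,2]<100)&(g[...,1]<120)).astype(np.uint8); m[275:]=0; m[:, :270]=0; m[:,360:]=0; m[:60]=0
for y in range(90,250,12):
    x=np.where(m[y])[0]; print(y,x.min() if len(x) else 0,x.max() if len(x) else 0,len(x),end=' | ')
P=[]
for y in range(165,262,4):
    x=np.where(m[y])[0]
    if len(x): P.append([(x.min()+x.max())/2,y])
W=ray(c,P,.036); v=cv2.fitLine(W[:,:2].astype(np.float32),cv2.DIST_L2,0,.01,.01).ravel(); print('\naxis ang',np.degrees(np.arctan2(v[1],v[0])),v)
cv2.imwrite('pics/w2.png',cv2.resize(f[20:260,200:460,::-1],None,fx=2.3,fy=2.3,interpolation=cv2.INTER_CUBIC))
print(proj(c,[[.6155,.1048,.045],[.6155,.1048,.018]]))
E
```

```text
[0.53663278 0.03221071 0.15967307] [1.79952249e+02 4.57634849e-02 4.84426311e+01]
90 0 0 0 | 102 0 0 0 | 114 0 0 0 | 126 293 339 22 | 138 294 338 20 | 150 294 339 46 | 162 294 339 46 | 174 294 338 45 | 186 295 338 41 | 198 295 338 41 | 210 295 338 41 | 222 295 338 41 | 234 296 338 40 | 246 296 338 40 | 
axis ang 49.048683 [0.6554175  0.7552668  0.5396893  0.03727502]
[[336.32983403  53.11987415]
 [334.61592658  58.55920125]]
```

View pics/w2.png

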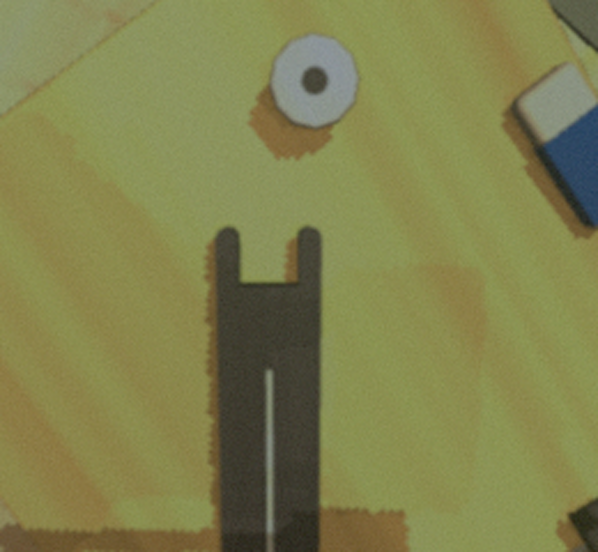

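```bash
python3 - <<'E'
from h import *
c=cam('wrist')
post=ray(c,[[337,55.2]],.045)[0,:2]; sb=ray(c,[[316.7,143]],.036)[0,:2]; pt=ray(c,[[316.5,118.7]],.036)[0,:2]
u=np.array([np.cos(np.radians(48.9)),np.sin(np.radians(48.9))]); n=np.array([-u[1],u[0]])
fork=(sb+7*u/1000+pt-9*u/1000)/2
print(post,sb,pt,'depth',np.linalg.norm(pt-sb),'fork',fork,'d',post-fork,(post-fork)@u,(post-fork)@n, 'grasp',fork-.105*u)
E
python3 mv.py .5367 .0323 .1597 48.4 .5038 -.0036 .026 48.9
```

```text
[0.61516327 0.10395583] [0.5711672  0.07272683] [0.5812575  0.08430307] depth 0.0153565465603234 fork [0.57555497 0.07776139] d [0.03960829 0.02619444] 0.04577668529818116 -0.012627779978663966 grasp [ 0.50653057 -0.00136277]
[-0.1623 -0.0026  0.4457] wz -0.0028 rows 3.4122694757809415
```

```bash
python3 mv.py .5366 .0322 .1597 48.44 .5065 -.0014 .022 48.9
```

```text
[-0.1504 -0.0008  0.459 ] wz -0.0026 rows 3.4748408312071515
```

Call:
servo_tool(series=[[[-0.15,0,0,0,0,-0.0026,1],[-0.15,0,0.1,0,0,-0.0026,1],[-0.15,0,0.2,0,0,-0.0026,1],[-0.15,0,0.3,0,0,-0.0026,1],[-0.15,0,0.38,0,0,-0.0026,1],[-0.15,0,0.42,0,0,-0.0026,1],[-0.15,0,0.44,0,0,-0.0026,1],[-0.15,0,0.455,0,0,-0.0026,1],[-0.15,0,0.459,0,0,-0.0026,1],[-0.15,0,0.459,0,0,-0.0026,1],[-0.15,0,0.459,0,0,-0.0026,1]]])

```text
time_s: 3.65
tool_pos: [0.5083, -0.0001, 0.023]
tool_rot: [179.9, -0.1, 49.0]
force: [-0.6, 0.1, -0.2]
grip_width: 0.0872
grasp_force: 0.0
```

Call:
servo_tool(series=[[[0,0,0,0,0,0,0.5],[0,0,0,0,0,0,0.4],[0,0,0,0,0,0,0.3],[0,0,0,0,0,0,0.2],[0,0,0,0,0,0,0.2],[0,0,0,0,0,0,0.2],[0,0,0,0,0,0,0.2],[0,0,0,0,0,0,0.2],[0,0,0,0,0,0,0.2],[0,0,0,0,0,0,0.2]]], grip_force=20)

```text
time_s: 4.48
tool_pos: [0.5072, -0.0001, 0.0218]
tool_rot: [180.0, 0.0, 49.0]
force: [0.3, 0.1, -1.9]
grip_width: 0.03
grasp_force: 20.0
```

```bash
python3 - <<'E'
from h import *
o=get_obs(); print(o['tool_pos'],o['tool_rot'],o['force'],o['grip_width'],o['grasp_force'],o['wrist_torque'])
E
```

```text
[ 5.07243127e-01 -9.71914144e-05  2.18219059e-02] [1.79991992e+02 8.89949036e-04 4.90248162e+01] [ 0.25315301  0.08665501 -1.90035114] 0.030044922032603765 19.992877542972565 [-0.00125967  0.06699025  0.01597712]
```

Call:
servo_tool(series=[[[0.02,0.014,0,0,0,0,0.2],[0.04,0.028,0,0,0,0,0.2],[0.06,0.042,0,0,0,0,0.2],[0.067,0.042,0,0,0,0,0.2],[0.067,0.042,0,0,0,0,0.2],[0.067,0.042,0,0,0,0,0.2],[0.067,0.042,0,0,0,0,0.2]]])

```text
time_s: 5.07
tool_pos: [0.5302, 0.0073, 0.0218]
tool_rot: [180.0, -0.1, 49.0]
force: [1.2, 0.9, -1.2]
grip_width: 0.0298
grasp_force: 20.0
```

```bash
python3 - <<'E'
from h import *
o=get_obs();print(o['tool_pos'],o['tool_rot'],o['force'])
c=cam('wrist'); f=c['frame']
print(proj(c,[[.6152,.1040,.045]])); cv2.imwrite('pics/w3.png',f[:,:,::-1])
E
```

```text
[0.53024049 0.00726454 0.02183505] [ 1.79982172e+02 -5.55159841e-02  4.90407728e+01] [ 1.19955047  0.87284338 -1.24402718]
[[321.98772756 -94.90623779]]
```

View pics/w3.png

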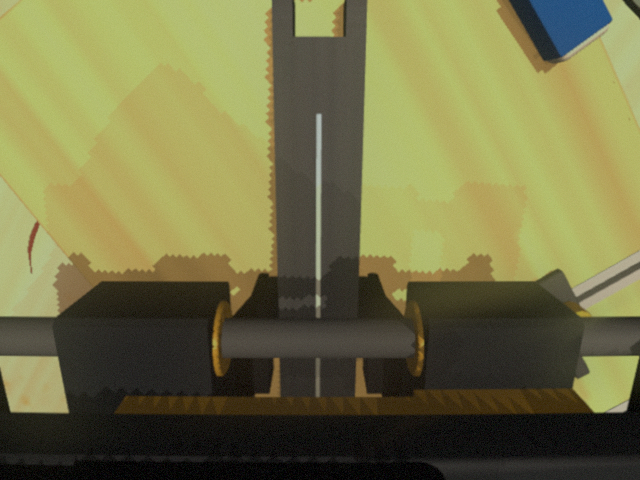

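```bash
python3 - <<'E'
from h import *
c=cam('wrist'); f=c['frame']; g=cv2.cvtColor(f,cv2.COLOR_RGB2HSV)[...,2]<100
P=[]
for y in list(range(2,30,4))+list(range(45,110,8)):
    x=np.where(g[y,255:385])[0]+255; P.append([(x.min()+x.max())/2,y])
    if y<12: print(y,x.min(),x.max(),[int(i) for i in x[:-1][np.diff(x)>1]],[int(i) for i in x[1:][np.diff(x)>1]])
W=ray(c,P,.036)[:,:2]; v=cv2.fitLine(W.astype(np.float32),cv2.DIST_L2,0,.01,.01).ravel()
u=v[:2]; u=u*np.sign(u[0]); n=np.array([-u[1],u[0]]); sb=ray(c,[[319.5,38]],.036)[0,:2]
d=np.array([.6152,.1040])-sb-7e-3*u
print(np.degrees(np.arctan2(u[1],u[0])),sb,'fork->post along,lat',d@u*1000,d@n*1000, 'lat from line',(np.array([.6152,.104])-v[2:])@n*1000)
t=cam('top'); print(proj(t,[[.6152,.104,.045]]))
cv2.imwrite('pics/t2.png',cv2.resize(t['frame'][230:300,250:330,::-1],None,fx=7,fy=7,interpolation=cv2.INTER_CUBIC))
E
```

```text
2 273 365 [293] [345]
6 273 365 [294] [344]
10 273 365 [294] [344]
48.66447 [0.59263367 0.07906541] fork->post along,lat 26.626578986511497 -0.4755466922447169 lat from line -0.6973661112493256
[[268.72833823 247.46662179]]
```

View pics/t2.png

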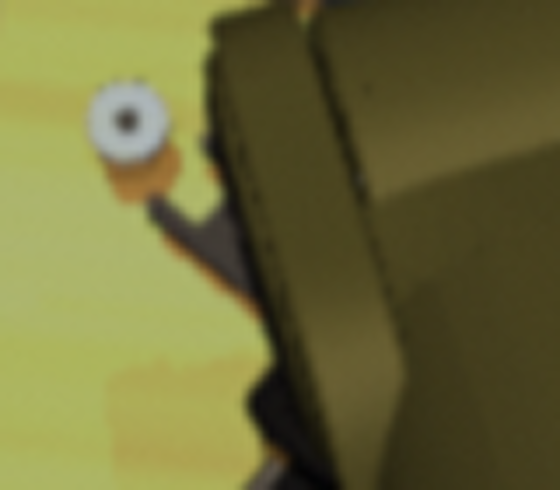

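Post at crop (128,120), fork just right of it and aimed at it; lateral error is about 0.6 mm. Advancing.

Call:
servo_tool(series=[[[0.01,0.002,0,0,0,0,0.2],[0.02,0.002,0,0,0,0,0.2],[0.03,0.002,0,0,0,0,0.2],[0.04,0.002,0,0,0,0,0.2],[0.05,0.002,0,0,0,0,0.2],[0.06,0.002,0,0,0,0,0.2],[0.065,0.002,0,0,0,0,0.2],[0.065,0.002,0,0,0,0,0.2]]])

```text
time_s: 5.88
tool_pos: [0.5436, 0.022, 0.0218]
tool_rot: [180.0, -0.1, 49.1]
force: [0.4, -0.8, 0.5]
grip_width: 0.0296
grasp_force: 20.0
```

Expected remaining travel is about 7 mm. I'll move in small steps and watch the force.

Call:
servo_tool(series=[[[0.004,0,0,0,0,0,0.2],[0.008,0,0,0,0,0,0.2],[0.012,0,0,0,0,0,0.2],[0.014,0,0,0,0,0,0.2],[0.014,0,0,0,0,0,0.2]]])

```text
time_s: 6.3
tool_pos: [0.5461, 0.0245, 0.0218]
tool_rot: [180.0, -0.0, 49.0]
force: [-0.8, -1.6, 1.1]
grip_width: 0.0295
grasp_force: 20.0
```

Call:
servo_tool(series=[[[0.003,0,0,0,0,0,0.2],[0.005,0,0,0,0,0,0.2],[0.005,0,0,0,0,0,0.2],[0.005,0,0,0,0,0,0.2]]])

```text
time_s: 6.63
tool_pos: [0.547, 0.0256, 0.0218]
tool_rot: [180.0, -0.0, 49.0]
force: [-1.1, -1.6, -0.2]
grip_width: 0.0297
grasp_force: 20.0
```

Call:
servo_tool(series=[[[0.003,0,0,0,0,0,0.2],[0.003,0,0,0,0,0,0.2],[0.003,0,0,0,0,0,0.2]]])

```text
time_s: 6.88
tool_pos: [0.5475, 0.0263, 0.0218]
tool_rot: [180.0, -0.0, 49.0]
force: [-2.2, -1.1, 0.7]
grip_width: 0.03
grasp_force: 20.0
```

Call:
servo_tool(series=[[[0.003,0,0,0,0,0,0.2],[0.004,0,0,0,0,0,0.2],[0.004,0,0,0,0,0,0.2],[0.004,0,0,0,0,0,0.2]]])

```text
time_s: 7.22
tool_pos: [0.5477, 0.0264, 0.0218]
tool_rot: [-180.0, 0.1, 49.0]
force: [-4.3, -2.8, 3.3]
grip_width: 0.0299
grasp_force: 20.0
```

Call:
servo_tool(series=[[[0.003,0,0,0,0,0,0.2],[0.003,0,0,0,0,0,0.2],[0.003,0,0,0,0,0,0.2]]])

```text
time_s: 7.47
tool_pos: [0.5477, 0.0264, 0.0218]
tool_rot: [-180.0, 0.2, 49.0]
force: [-4.8, -4.3, 5.4]
grip_width: 0.03
grasp_force: 20.0
```

Call:
servo_tool(series=[[[-0.004,0,0,0,0,0,0.2],[-0.0038,0.0106,0,0,0,-0.01,0.2],[-0.0033,0.0211,0,0,0,-0.02,0.2],[-0.0025,0.0316,0,0,0,-0.03,0.2],[-0.0013,0.0421,0,0,0,-0.04,0.2],[0.0001,0.0526,0,0,0,-0.05,0.2],[0.002,0.063,0,0,0,-0.06,0.2],[0.0041,0.0734,0,0,0,-0.07,0.2],[0.0066,0.0836,0,0,0,-0.08,0.2],[0.0093,0.0938,0,0,0,-0.09,0.2],[0.0116,0.1011,0,0,0,-0.0972,0.2],[0.0116,0.1011,0,0,0,-0.0972,0.2]]])

```text
time_s: 8.47
tool_pos: [0.5732, 0.01, 0.0218]
tool_rot: [-179.9, 0.1, 66.6]
force: [-4.5, -3.3, 5.9]
grip_width: 0.0298
grasp_force: 20.0
```

```bash
python3 - <<'E'
from h import *
o=get_obs(); p=o['tool_pos'][:2]; y=np.radians(o['tool_rot'][2]); print(p,o['tool_rot'],o['force'],o['wrist_torque'],np.linalg.norm(p-[.6149,.1033]),p+.1021*np.array([np.cos(y),np.sin(y)]))
E
```

```text
[0.57323381 0.01000684] [-1.79899729e+02  8.54978031e-02  6.65582284e+01] [-4.49375659 -3.27562273  5.92700629] [-0.65596863  1.05715323  0.21853065] 0.10217478278076715 [0.61385091 0.10368   ]
```

Call:
servo_tool(series=[[[-0.0017,0.0047,0,0,0,-0.0044,0.2],[-0.0016,0.0094,0,0,0,-0.0089,0.2],[-0.0014,0.0142,0,0,0,-0.0133,0.2],[-0.0012,0.0189,0,0,0,-0.0178,0.2],[-0.0009,0.0236,0,0,0,-0.0222,0.2],[-0.0005,0.0283,0,0,0,-0.0267,0.2]]])

```text
time_s: 8.97
tool_pos: [0.5803, 0.0071, 0.0218]
tool_rot: [-179.8, 0.1, 71.3]
force: [-6.2, -1.6, 6.3]
grip_width: 0.0299
grasp_force: 20.1
```

Call:
servo_tool(series=[[[0,0.0047,0,0,0,-0.0044,0.2],[0.0001,0.0094,0,0,0,-0.0089,0.2],[0.0002,0.0118,0,0,0,-0.0111,0.2],[0.0002,0.0118,0,0,0,-0.0111,0.2]]])

```text
time_s: 9.3
tool_pos: [0.5844, 0.0058, 0.0218]
tool_rot: [-179.9, 0.0, 73.3]
force: [-4.7, -1.9, 4.5]
grip_width: 0.0299
grasp_force: 20.0
```

```bash
python3 - <<'E'
from h import *
o=get_obs(); print(o['tool_pos'],o['tool_rot'],o['force'],o['wrist_torque'])
c=cam('wrist'); save(c,'w4')
t=cam('top'); cv2.imwrite('pics/t4.png',cv2.resize(t['frame'][210:345,235:405,::-1],None,fx=4,fy=4,interpolation=cv2.INTER_CUBIC))
E
```

```text
[0.5844348  0.00575685 0.02182547] [-1.79914491e+02  4.18046463e-02  7.33224885e+01] [-4.70802438 -1.92684678  4.48567132] [-0.52683662  0.88701227  0.01260796]
```

View pics/t4.png

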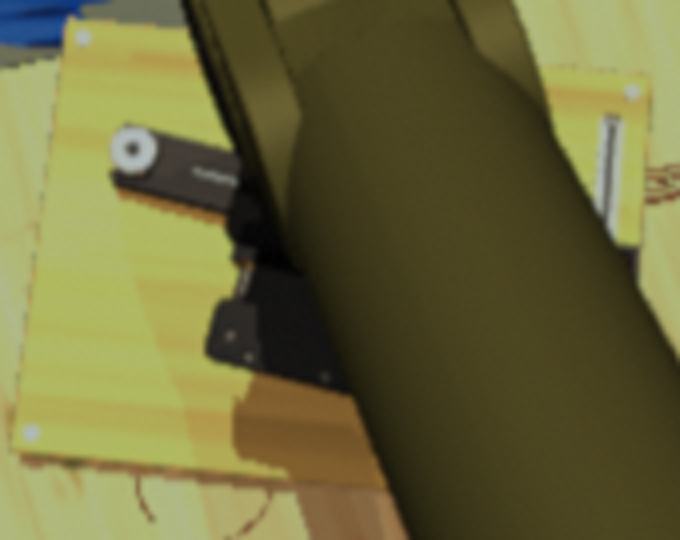

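Fork sits under the post head at (132,150), and the arm hides the tip. Carrying on in small steps, feeling for the stop.

Call:
servo_tool(series=[[[0,0.0047,0,0,0,-0.0044,0.2],[0,0.006,0,0,0,-0.0056,0.2],[0,0.006,0,0,0,-0.0056,0.2]]])

```text
time_s: 9.65
tool_pos: [0.5864, 0.0051, 0.0218]
tool_rot: [-180.0, 0.0, 74.3]
force: [-4.5, -3.6, 3.6]
grip_width: 0.0299
grasp_force: 20.0
```

Call:
servo_tool(series=[[[0,0.004,0,0,0,-0.0038,0.2],[0,0.004,0,0,0,-0.0038,0.2],[0,0.004,0,0,0,-0.0038,0.2]]])

```text
time_s: 9.9
tool_pos: [0.588, 0.0047, 0.0218]
tool_rot: [180.0, 0.0, 75.0]
force: [-3.0, -3.5, 3.6]
grip_width: 0.0296
grasp_force: 20.0
```

Call:
servo_tool(series=[[[0,0.004,0,0,0,-0.0038,0.2],[0,0.004,0,0,0,-0.0038,0.2],[0,0.004,0,0,0,-0.0038,0.2]]])

```text
time_s: 10.15
tool_pos: [0.5891, 0.0044, 0.0218]
tool_rot: [-180.0, 0.0, 75.7]
force: [-2.9, -2.8, 3.6]
grip_width: 0.0299
grasp_force: 20.0
```

Call:
servo_tool(series=[[[0,0.004,0,0,0,-0.0038,0.2],[0,0.004,0,0,0,-0.0038,0.2],[0,0.004,0,0,0,-0.0038,0.2]]])

```text
time_s: 10.4
tool_pos: [0.5891, 0.0044, 0.0218]
tool_rot: [-179.9, 0.0, 76.3]
force: [-5.3, -2.8, 6.5]
grip_width: 0.0299
grasp_force: 20.0
```

The stop is felt: x has stalled and the force is rising, with the bar at about 75.5°, which matches the button's place as seen. Ease off and release.

Call:
servo_tool(series=[[[-0.001,-0.002,0,0,0,0.002,0.2],[-0.002,-0.003,0,0,0,0.004,0.2],[-0.002,-0.003,0,0,0,0.004,0.2],[-0.002,-0.003,0,0,0,0.004,0.4],[-0.002,-0.003,0,0,0,0.004,0.6],[-0.002,-0.003,0,0,0,0.004,0.6],[-0.002,-0.003,0,0,0,0.004,0.6]]])

```text
time_s: 10.98
tool_pos: [0.5899, 0.0048, 0.0219]
tool_rot: [179.9, -0.1, 75.7]
force: [-0.3, 0.3, 0.4]
grip_width: 0.0467
grasp_force: 0.0
```

Call:
servo_tool(series=[[[0,0,-0.05,0,0,0,0.6],[0,0,-0.15,0,0,0,0.6],[0,0,-0.25,0,0,0,0.4],[0,0,-0.25,0,0,0,0.2],[0,0,-0.25,0,0,0,0.0],[0,0,-0.25,0,0,0,0.0],[0,0,-0.25,0,0,0,0.0],[0,0,-0.25,0,0,0,0.0],[0,0,-0.25,0,0,0,0.0]]])

```text
time_s: 11.73
tool_pos: [0.5886, 0.0041, 0.0957]
tool_rot: [-179.9, 0.0, 75.7]
force: [0.1, -0.7, 0.4]
grip_width: 0.0137
grasp_force: 0.0
```

```bash
python3 - <<'E'
from h import *
o=get_obs(); print(o['tool_pos'],o['tool_rot'],o['force'],o['grip_width'])
c=cam('wrist'); save(c,'w5'); print(proj(c,[[.6150,.1033,.045],[.589,.0044,.036]]))
E
```

```text
[0.58855245 0.004103   0.09565045] [-1.79888460e+02  1.06878272e-02  7.56697249e+01] [ 0.10057762 -0.66383076  0.39973485] 0.013669647847092759
[[322.00333778  45.18057085]
 [319.96483921 251.29108957]]
```

View pics/w5.png

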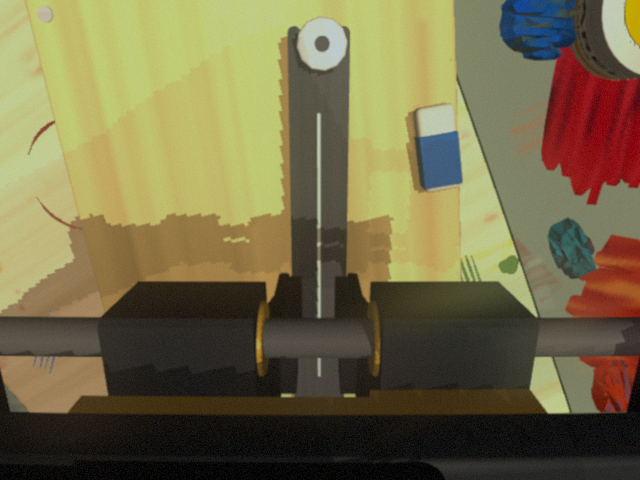

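Post head is at (322,44) with the fork fully round it, the bar is vertical, and the eraser is undisturbed. Now to press opposite the button with shut fingers from the front side.

```bash
python3 mv.py .5886 .0041 .0957 75.67 .5287 -.0500 .0235 75.5
```

```text
[-0.2241 -0.1488  0.2407] wz 0.0009 rows 2.596986119442509
```

Call:
servo_tool(series=[[[-0.1,-0.149,0,0,0,0,0],[-0.224,-0.149,0,0,0,0,0],[-0.224,-0.149,0,0,0,0,0],[-0.224,-0.149,0.06,0,0,0,0],[-0.224,-0.149,0.13,0,0,0,0],[-0.224,-0.149,0.19,0,0,0,0],[-0.224,-0.149,0.22,0,0,0,0],[-0.224,-0.149,0.24,0,0,0,0],[-0.224,-0.149,0.24,0,0,0,0],[-0.224,-0.149,0.24,0,0,0,0]]])

```text
time_s: 12.62
tool_pos: [0.5298, -0.0498, 0.0252]
tool_rot: [180.0, -0.0, 75.7]
force: [0.1, 0.4, 0.2]
grip_width: 0.0004
grasp_force: 0.0
```

Call:
servo_tool(series=[[[0,0.01,0,0,0,0,0],[0,0.02,0,0,0,0,0],[0,0.03,0,0,0,0,0],[0,0.035,0,0,0,0,0],[0,0.035,0,0,0,0,0]]])

```text
time_s: 13.03
tool_pos: [0.5403, -0.0528, 0.0252]
tool_rot: [179.9, -0.0, 75.6]
force: [0.2, 0.4, 0.9]
grip_width: 0.0004
grasp_force: 0.0
```

Call:
servo_tool(series=[[[0,0.005,0,0,0,0,0],[0,0.01,0,0,0,0,0],[0,0.01,0,0,0,0,0],[0,0.01,0,0,0,0,0]]])

```text
time_s: 13.37
tool_pos: [0.5424, -0.0533, 0.0248]
tool_rot: [-180.0, 0.0, 75.7]
force: [-0.1, 0.1, 0.2]
grip_width: 0.0007
grasp_force: 0.0
```

Call:
servo_tool(series=[[[0,0.004,0,0,0,0,0],[0,0.007,0,0,0,0,0],[0,0.007,0,0,0,0,0],[0,0.007,0,0,0,0,0]]])

```text
time_s: 13.7
tool_pos: [0.5445, -0.0538, 0.0248]
tool_rot: [-180.0, 0.0, 75.7]
force: [-0.3, -0.5, 0.1]
grip_width: 0.0007
grasp_force: 0.0
```

Call:
servo_tool(series=[[[0,0.004,0,0,0,0,0],[0,0.007,0,0,0,0,0],[0,0.007,0,0,0,0,0],[0,0.007,0,0,0,0,0]]])

```text
time_s: 14.03
tool_pos: [0.5465, -0.0544, 0.0248]
tool_rot: [180.0, 0.0, 75.7]
force: [-0.5, -0.1, 0.3]
grip_width: 0.0006
grasp_force: 0.0
```

Call:
servo_tool(series=[[[0,0.003,0,0,0,0,0],[0,0.005,0,0,0,0,0],[0,0.005,0,0,0,0,0],[0,0.005,0,0,0,0,0]]])

```text
time_s: 14.37
tool_pos: [0.548, -0.0547, 0.0248]
tool_rot: [-180.0, 0.0, 75.7]
force: [0.3, 1.3, 0.7]
grip_width: 0.0004
grasp_force: 0.0
```

Call:
servo_tool(series=[[[0,0.004,0,0,0,0,0],[0,0.007,0,0,0,0,0],[0,0.007,0,0,0,0,0],[0,0.007,0,0,0,0,0]]])

```text
time_s: 14.7
tool_pos: [0.5492, -0.055, 0.0246]
tool_rot: [-179.9, 0.0, 75.7]
force: [-2.8, 0.2, 2.3]
grip_width: 0.0005
grasp_force: 1.7
```

Call:
servo_tool(series=[[[0,0.003,0,0,0,0,0],[0,0.005,0,0,0,0,0],[0,0.005,0,0,0,0,0],[0,0.005,0,0,0,0,0]]])

```text
time_s: 15.03
tool_pos: [0.5492, -0.0551, 0.0244]
tool_rot: [-179.7, 0.1, 75.7]
force: [-6.6, 1.2, 4.1]
grip_width: 0.0009
grasp_force: 3.5
```

Call:
servo_tool(series=[[[0,0.003,0,0,0,0,0],[0,0.006,0,0,0,0,0],[0,0.006,0,0,0,0,0]]])

```text
time_s: 15.28
tool_pos: [0.5493, -0.055, 0.0242]
tool_rot: [-179.5, 0.1, 75.7]
force: [-11.8, 2.1, 8.2]
grip_width: 0.0004
grasp_force: 5.7
```

Call:
servo_tool(series=[[[0,0,0,0,0,0,0],[0,0,0,0,0,0,0],[0,0,0,0,0,0,0],[0,0,0,0,0,0,0],[0,0,0,0,0,0,0],[0,0,0,0,0,0,0],[0,0,0,0,0,0,0]]])

```text
time_s: 15.87
tool_pos: [0.5493, -0.0551, 0.0242]
tool_rot: [-179.5, 0.1, 75.7]
force: [-11.7, 2.1, 8.8]
grip_width: 0.0003
grasp_force: 5.6
```

Call:
servo_tool(series=[[[0,0,0,0,0,0,0],[0,0,0,0,0,0,0],[0,0,0,0,0,0,0],[0,0,0,0,0,0,0],[0,0,0,0,0,0,0],[0,0,0,0,0,0,0],[0,0,0,0,0,0,0]]])

```text
time_s: 16.45
tool_pos: [0.5493, -0.0551, 0.0242]
tool_rot: [-179.5, 0.1, 75.7]
force: [-10.8, 2.4, 7.7]
grip_width: 0.0006
grasp_force: 5.6
```

Call:
servo_tool(series=[[[0,-0.006,0,0,0,0,0],[0,-0.015,0,0,0,0,0],[0,-0.05,0,0,0,0,0],[0,-0.08,0,0,0,0,0],[0,-0.08,-0.1,0,0,0,0],[0,-0.08,-0.25,0,0,0,0],[-0.15,-0.08,-0.4,0,0,0,0],[-0.3,-0.08,-0.5,0,0,0,0],[-0.5,-0.08,-0.6,0,0,0,0],[-0.6,-0.08,-0.6,0,0,0,0],[-0.6,-0.08,-0.6,0,0,0,0],[-0.6,-0.08,-0.6,0,0,0,0]]])

```text
time_s: 17.45
tool_pos: [0.4833, -0.2339, 0.2076]
tool_rot: [179.7, 0.4, 75.0]
force: [0.5, -1.2, -1.4]
grip_width: 0.0005
grasp_force: 0.0
```

```bash
python3 - <<'E'
from h import *
print(get_obs()['tool_pos'],get_obs()['force'])
t=cam('top'); a=cv2.resize(t['frame'][205:345,230:405,::-1],None,fx=4,fy=4,interpolation=cv2.INTER_CUBIC)
cv2.imwrite('pics/t6.png',a)
E
```

```text
[ 0.48331164 -0.23388135  0.2076326 ] [ 0.49194645 -1.16474433 -1.44642055]
```

View pics/t6.png

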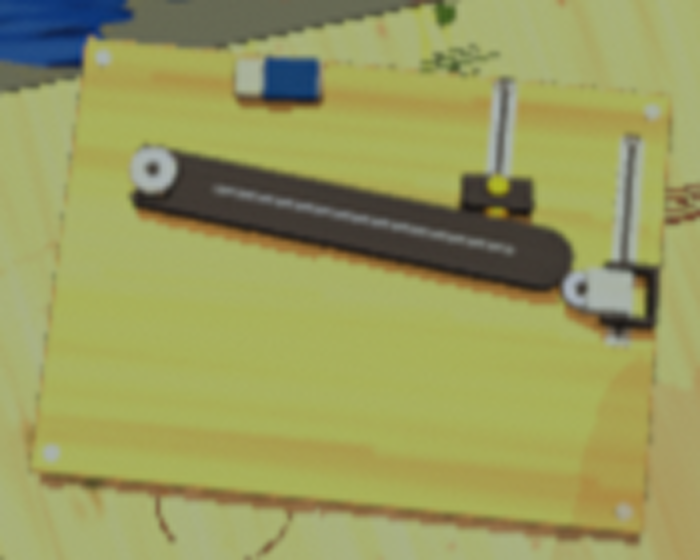

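The bar is on the post at (154,170), against the stop's button at (495,212). The roller at (578,288) sits in front of the tip and holds it. The eraser hasn't moved and the robot is clear.

```bash
python3 -c "
from cell import env
print(env.sign_off())"
```

```text
the job is handed in; nothing more can be done
None
```

The register bar is fully on the post, past the roller catch and against the stop; I pressed it there at 11–12 N for just over a second, let go, and handed the job in at about 17.5 s.

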